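# Clear the index head's catch tray, then hold its plunger back

## Task

Move the two finished brass hose fittings out of the low green catch tray and into the open steel parts tray. Then grip the black knob of the index head's sprung plunger, pull it straight back, away from the disc, as far as it goes so that the pin is out of its seat hole, and finish while still gripping it and holding it fully back, so that I can turn the disc. Leave the spanner, torch, pot and bottles where they are.

Things in the scene. Friction and masses are not known exactly. Their poses are not given: they have to be found in the camera images.
- index_head: indexing head fixed to the bench: grey base plate 140 x 100 mm, blue headstock, upright aluminium disc with dark holes (face at x -12 mm, top 122 mm above the bench). A grey bracket (x -46 to -32, 26 wide, 123 high) with a 19 mm barrel to x -54 carries the level plunger before the disc. Origin: centre of the underside; z up; the plunger is pulled toward -x
- pull_knob (a point): black knob with a red ring on the front end of the plunger: a level cylinder 24 mm in diameter, 22 mm long along the head's x, easily gripped from above across the head's y. This point is its centre, 110 mm above the bench and, while seated, 67 mm from the head's origin toward the head's -x; axes parallel to the head's; slides with the plunger along the head's x only
- index_plunger (a joint): travel of the sprung plunger in m: 0 = pin seated 9 mm deep in the disc's hole; grows as the knob is pulled toward the head's -x; from 0.009 the pin is clear of the disc's face; end stop at 0.018 (fully back). The spring pulls it home with 6 N when seated, rising to 12 N fully back; let go, it springs in again
- catch_tray: low green plastic tray, open on top, 150 mm (its x) x 110 mm (its y), walls 18 mm high and 3 mm thick, floor 3 mm thick; it does not move. Origin at the centre of its underside, z up. It stands at the left or the right of the index head; the fittings start upright in it, about 70 mm apart along its x
- parts_tray: open grey sheet-steel parts tray, 91 mm (its x) x 156 mm (its y), inside 84 x 148 mm, walls 36 mm high, floor 2 mm thick; it does not move. Origin at the centre of its underside, z up. It stands on the other side of the index head from the catch tray; empty at the start
- brass_barb: brass hose barb fitting, 21 mm in diameter, 31 mm high, with ribs, about 50 g (35 to 70 g), starts standing upright in the catch tray. Origin at the centre of its underside, z up along its axis
- barb_mid (a point): middle of the hose barb fitting, 15.5 mm above its underside on its axis
- brass_nipple: brass threaded nipple with a hexagonal foot 19 x 22 mm and a narrower thread above, 27 mm high, about 50 g (35 to 70 g), starts standing upright in the catch tray. Origin at the centre of its underside, z up along its axis
- nipple_mid (a point): middle of the nipple, 13.5 mm above its underside on its axis
- grease_pot: white pot with a red lid, 61 mm across, 58 mm high, at the back of the bench; leave alone. Origin at its underside
- reagent_bottle: brown bottle with a black cap, 56 mm across, 119 mm high, at the back of the bench; leave alone. Origin at its underside
- torch: black torch standing on end, 35 mm across, 96 mm high, behind the index head on the right; leave alone. Origin at its underside
- spanner_13: combination spanner lying flat, 28 x 159 x 8 mm, between robot and index head; leave alone. Origin under its middle
Things that resemble listed ones, but are neither listed nor needed, are in the scene too. What is meant by the brass_barb is not purple, and is the smaller of those in its own colour.

How it is judged:
On the way, in this order (a step that is already met when the one before it is completed fails the run):
1. both fittings lie or stand in the steel parts tray, let go (x of barb_mid in the frame of parts_tray between -0.038 and 0.038 m and y of barb_mid in the frame of parts_tray between -0.07 and 0.07 m and z of barb_mid in the frame of parts_tray between 0 and 0.03 m and x of nipple_mid in the frame of parts_tray between -0.038 and 0.038 m and y of nipple_mid in the frame of parts_tray between -0.07 and 0.07 m and z of nipple_mid in the frame of parts_tray between 0 and 0.03 m and contact force between the fingers and brass_barb below 0.1 N and linear speed of each of brass_barb, brass_nipple below 0.05 m/s and contact force between the fingers and brass_nipple below 0.1 N), for 0.2 s.
2. the plunger is gripped and pulled fully back (value of joint index_plunger above 0.0155 m and contact force between the fingers and index_plunger above 3 N), for 0.3 s.
At the end, for the whole second after the job is handed in: The middles of both fittings are inside the steel parts tray (within 38 mm of its centre across, 70 mm along, less than 30 mm above its underside), at rest and not touched by the fingers; the plunger is at 15.5 mm or more of its 18 mm travel, held there by the fingers on its knob (contact over 3 N) (all of step 1 and all of step 2); the arm keeps its last pose, push and grip.
It fails at once if the grease pot is displaced by more than 30 mm (distance of grease_pot from where it was at the start of the episode above 0.03 m).
It fails at once if the reagent bottle is displaced by more than 30 mm (distance of reagent_bottle from where it was at the start of the episode above 0.03 m).
It fails at once if the torch is displaced by more than 30 mm (distance of torch from where it was at the start of the episode above 0.03 m).
It fails at once if the spanner is displaced by more than 30 mm (distance of spanner_13 from where it was at the start of the episode above 0.03 m).
It also fails if it takes over 64 s, if anything falls off the work surface, if the arm or the gripper's body presses on something with over 40 N, if the wrist force passes 120 N, or if a joint passes its speed limit or range.

## Robot

A 6-joint arm with a two-finger parallel gripper is mounted at the origin on a cart in front of the work surface, level with it; the furniture and walls round the work are solid. World frame = base frame: x ahead of the robot, y to its left, z up, the work surface at z = 0. Lengths are in m, angles in rad, forces in N, time in s.
With the tool pointing down it reaches from about 0.25 to 0.775 m from the base axis. Payload 4 kg.
Tool frame: the origin (TCP) lies midway between the tips of the shut fingers; the grasp point (between the pads) lies 19 mm behind it (robot.tcp_to_grasp is the z of the grasp point in the tool frame, in m); z points along the fingers, y is the line along which they close (so a half turn about z gives the same grasp; the last joint's range is limited). The gripper opens to 94 mm and grips with 3 to 60 N. Pads are 16 mm wide; open, the fingers measure 119 mm over their backs; the gripper's body (75 mm by 177 mm) begins 78 mm behind the grasp point.
Start: joints at [-1.431, 0.087, 1.371, -0, 1.684, -0.103], TCP at [0.132, -0.534, 0.206] pointing down, gripper open.
Joint ranges: [-3.1, 3.1], [-0.76, 2.03], [0.27, 2.55], [-1.08, 4.22], [0.17, 2.65], [-2.57, 2.57]. Speed limits (rad/s): [2.79, 2.79, 3.14, 3.14, 3.14, 3.14].

## Interface

Orientations are given as [roll, pitch, yaw] about the fixed x, y, z axes, in that order (R = Rz(yaw) Ry(pitch) Rx(roll)).
In Python, from bench import robot gives the robot as it stands. The module is installed in compiled form; this text tells all that it offers.
- The arm moves only by the tool move_arm, never from a script. Its argument "motion" is one flat list of numbers, 7 for each row, row after row: the turn, a rotation vector about the tool's x, y, z in units of 45 degrees (1.0 is 45 degrees), then the shift along the tool's x, y, z in units of 100 mm (1.0 is 100 mm), then the opening, from 0 (shut) to 1 (fully open). A call has 1 to 12 rows; each row shifts and turns the commanded pose from where the row before left it, along the tool's axes as they then stand; what a row does not reach is not made up. A row lasts 1/12 s, in which the tool goes at most 41.7 mm and 7.16 degrees, less where a joint would pass 70% of its speed; a pose out of reach is approached as far as the arm can. A call with a number of a shift or a turn outside -1 to 1 is refused whole. A call with a gripper value outside its range is refused whole. The fingers move at their own pace and stop on an object; the grip force is fixed at half the most. Time passes only in rows, so rows that do not move let the fingers close. It gives the time, the measured TCP pose, the force, the opening and the grip force at its end, in the units of the state.
- robot.get_obs(): the state, without advancing time (a new reading comes with each control period).
- robot.snapshot(name): name is "scene" or "top"; returns the picture (480x640x3 uint8, red, green, blue); there is no depth.
- robot.get_calibration(name): a dict with "fx", "fy", "cx", "cy" (pixels), "k1" (the pictures are not rectified: a ray, as slopes to the right and down, at radius r is drawn at 1 + k1 r^2 times it, then the intrinsics apply), "R" (3x3) and "t" (3): a world point X has camera coordinates R X + t. Camera axes: x right, y down, z forward; pixel columns grow to the right and rows downward; lengths in m; the calibration is good to about 2 mm. A picture is of the moment at which its call begins. get_calibration takes no time and is no camera call.
- robot.close_job(): hands the job in; it is judged then, once.
The state is a dict: "time": time; "joint_positions": joint angles; "qvel": joint speeds; "joint_torque": joint torques, N m; "tool_pos": TCP position; "ee_rot": TCP orientation; "wrist_force": force on the tool from outside, world axes, zero at the start; "wrist_torque": the same for the moment, N m; "width": finger opening in m; "finger_force": force on a finger pad.
Only numpy, scipy, OpenCV 4.12 (cv2) and the standard library are available. Lean on these libraries where they do the work, as an engineer would, in place of code of your own. Each camera call takes 0.05 s, during which the arm holds its last target. There are 200 camera calls.

## Working session

There is one attempt and no reset: what is moved stays moved. The work goes in short steps, Python scripts to look and compute and a tool call to move; the robot and the scene stay as the last step left them, time stands still between calls to the robot, and variables do not carry over. Pictures are saved under pics/ and viewed, at most 10 in all, crops included, and the job is handed in when it is done.

Besides the shell and the picture viewer there is one more tool, called after "Call:" by a JSON object that holds its "method" and its "body", one argument or row to a line. move_arm: Moves the arm, as the interface text tells. Shifts and turns lie within -1 to 1; 1 stands for 100 mm of shift or 45 degrees of turn. Its arguments: {"type":"object","properties":{"motion":{"type":"array","items":{"type":"number"}}},"required":["motion"]}

```bash
mkdir -p pics; cat > h.py <<'E'
import numpy as np, cv2
from bench import robot
def snap(n,f):
    im=robot.snapshot(n); cv2.imwrite('pics/'+f,im[:,:,::-1]); return im
def ray(n,u,v):
    c=robot.get_calibration(n); R=np.array(c['R']);t=np.array(c['t'])
    d=np.array([(u-c['cx'])/c['fx'],(v-c['cy'])/c['fy']]); s=d.copy()
    for _ in range(30): s=d/(1+c['k1']*(s@s))
    return -R.T@t, R.T@np.array([s[0],s[1],1])
def on(n,u,v,z):
    o,d=ray(n,u,v); return o+d*(z-o[2])/d[2]
def tri(a,b):
    A=np.zeros((3,3));B=np.zeros(3)
    for n,p in (('scene',a),('top',b)):
        o,d=ray(n,*p); d=d/np.linalg.norm(d); P=np.eye(3)-np.outer(d,d); A+=P;B+=P@o
    return np.linalg.solve(A,B)
def proj(n,X):
    c=robot.get_calibration(n); p=np.array(c['R'])@np.array(X)+np.array(c['t']); s=p[:2]/p[2]; s=s*(1+c['k1']*(s@s))
    return np.array([c['fx']*s[0]+c['cx'],c['fy']*s[1]+c['cy']])
E
python3 - <<'E'
from h import *
snap('scene','s0.png');snap('top','t0.png');print(robot.get_obs(),robot.tcp_to_grasp)
for n in('scene','top'):print(robot.get_calibration(n))
E
```

```text
{'time': 0.1, 'joint_positions': array([-1.43111083e+00,  8.78811608e-02,  1.37208464e+00,  1.86088449e-05,
        1.68355497e+00, -1.03097151e-01]), 'qvel': array([ 0.00107893, -0.00182242, -0.00227693,  0.00042304, -0.00016288,
        0.00158349]), 'joint_torque': array([ 1.51315322e-03, -3.41252732e+01, -3.03303838e+01,  7.18166004e-02,
        3.04113398e-02, -9.42800602e-05]), 'tool_pos': array([ 0.1321596 , -0.5333977 ,  0.20443053]), 'ee_rot': array([-3.13967668e+00, -2.16827594e-04,  2.42784512e-01]), 'wrist_force': array([-1.10978989, -0.07766528, -0.11456094]), 'wrist_torque': array([ 0.01851839,  0.01577565, -0.00033909]), 'finger_force': 0.0, 'width': 0.0940685298332947} -0.0188
{'fx': 520.8361942730726, 'fy': 520.8361942730726, 'cx': 314.5662559567955, 'cy': 240.71862048739447, 'k1': 0.04087122488614496, 'R': array([[ 0.54258237, -0.83997963, -0.00621195],
       [-0.38023229, -0.23900235, -0.89347708],
       [ 0.74901788,  0.48714689, -0.44906584]]), 't': array([-0.27697147,  0.29162985,  0.6221862 ])}
{'fx': 490.323716679248, 'fy': 490.323716679248, 'cx': 317.95632723762503, 'cy': 230.07382702954956, 'k1': -0.13096640260050943, 'R': array([[-0.02662809, -0.99943741, -0.02039158],
       [-0.98495343,  0.02971573, -0.17024603],
       [ 0.1707562 ,  0.01555143, -0.98519058]]), 't': array([0.04140785, 0.57349499, 0.95457785])}
```

View pics/s0.png

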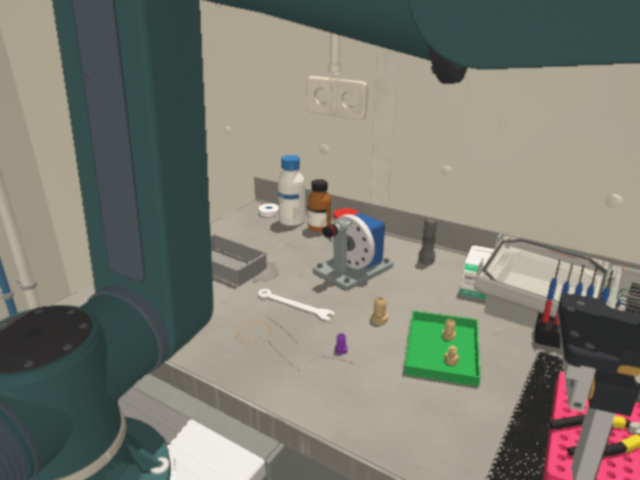

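View pics/t0.png

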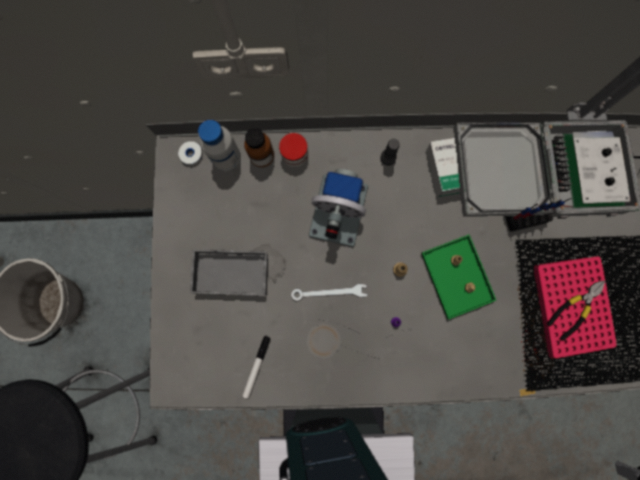

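The scene shows the index head at the centre, with the green tray on its right (top 458,278) holding two brass fittings at top (456,261) and (470,287). The steel tray is on the left (top 231,275). A larger brass fitting at top (400,270) and a purple one at (396,322) are decoys.

```bash
cat > m.py <<'E'
from h import *
s=cv2.imread('pics/s0.png');t=cv2.imread('pics/t0.png')
def brass(im,x0,y0,x1,y1):
    h=cv2.cvtColor(im,cv2.COLOR_BGR2HSV)[y0:y1,x0:x1]
    m=cv2.inRange(h,(8,70,60),(28,255,255))
    n,l,st,c=cv2.connectedComponentsWithStats(m)
    for i in range(1,n):
        if st[i,4]>15: print(st[i]+[x0,y0,0,0,0],c[i]+[x0,y0])
print('scene');brass(s,360,290,490,390);print('top');brass(t,380,230,500,320)
def rect(im,lo,hi,box,n,z):
    x0,y0,x1,y1=box
    m=cv2.inRange(cv2.cvtColor(im,cv2.COLOR_BGR2HSV)[y0:y1,x0:x1],lo,hi)
    c=max(cv2.findContours(m,0,1)[0],key=cv2.contourArea)
    b=cv2.boxPoints(cv2.minAreaRect(cv2.convexHull(c)))+[x0,y0]
    P=np.array([on(n,*p,z)[:2] for p in b]); print(b.round(1).tolist());print(P.round(4).tolist(),P.mean(0),np.linalg.norm(np.diff(P,axis=0),axis=1))
print('green');rect(t,(50,120,50),(75,255,255),(410,220,510,330),'top',.018)
print('steel');rect(t,(0,0,0),(180,255,88),(185,240,275,305),'top',.03)
print('red ring');
for im,b in((s,(310,215,350,250)),(t,(315,215,350,250))):
    h=cv2.cvtColor(im,cv2.COLOR_BGR2HSV)[b[1]:b[3],b[0]:b[2]];m=cv2.inRange(h,(0,120,60),(8,255,255))|cv2.inRange(h,(172,120,60),(180,255,255))
    print(np.argwhere(m).mean(0)[::-1]+b[:2],m.sum()//255)
    # blue headstock
m=cv2.inRange(cv2.cvtColor(t,cv2.COLOR_BGR2HSV),(100,120,50),(125,255,255))[150:210,300:380]
c=max(cv2.findContours(m,0,1)[0],key=cv2.contourArea);print('blue',cv2.boxPoints(cv2.minAreaRect(c))+[300,150])
R=lambda a,k:cv2.resize(a,None,fx=k,fy=k,interpolation=cv2.INTER_CUBIC)
a=R(s[305:390,400:485],4)[:300,:340];b=R(t[230:325,415:500],4)[:300,:340];c=R(s[205:290,310:400],4)[:300,:340];d=R(t[165:250,300:385],4)[:300,:340]
p=lambda x:cv2.copyMakeBorder(x,0,300-x.shape[0],0,340-x.shape[1],0)
cv2.imwrite('pics/c0.png',np.vstack([np.hstack([p(a),p(b)]),np.hstack([p(c),p(d)])]))
E
python3 m.py
```

```text
scene
[371 297  17  28 354] [379.2259887  311.60451977]
[443 320  12  20 171] [449.02923977 329.97076023]
[446 347  12  18 163] [451.45398773 356.04907975]
top
[452 256   9   9  62] [455.83870968 259.5483871 ]
[393 262  15  15 156] [399.67307692 269.17307692]
[466 283   9   9  57] [469.61403509 286.92982456]
green
[[421.2, 252.9], [468.9, 233.8], [495.5, 300.2], [447.7, 319.3]]
[[0.5247, -0.1898], [0.5622, -0.2948], [0.4201, -0.3413], [0.3848, -0.2374]] [ 0.47293133 -0.2658223 ] [0.1114565  0.14948468 0.10965881]
steel
[[190.6, 299.0], [192.1, 249.1], [268.8, 251.4], [267.3, 301.4]]
[[0.4407, 0.2933], [0.5453, 0.2913], [0.5359, 0.1288], [0.4327, 0.1332]] [0.48865165 0.21163098] [0.10459144 0.16275179 0.1033383 ]
red ring
[334.06896552 223.75862069] 58
[331.4 230.8] 15
blue [[322.35294533 192.58823395]
 [327.88235664 170.47058868]
 [363.17647552 179.29412079]
 [357.64706421 201.41176605]]
```

View pics/c0.png

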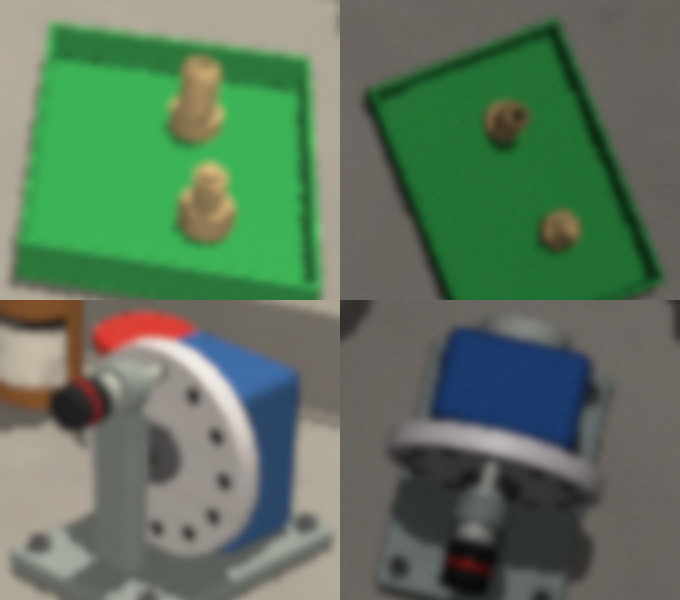

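The crops show both fittings upright in the green tray; the taller one at top (456,260) is the barb and the one at (470,287) is the nipple. The red ring is at scene (334,224) and top (331,231). Plate bolts are at top (314.5,231.7) and (350.3,239.5), and at scene (319.5,265.8), (347,279.2) and (386.2,260.5).

```bash
cat > m2.py <<'E'
from h import *
d=lambda v:np.degrees(np.arctan2(v[1],v[0]))
print('barb',tri((449,330),(455.8,259.5)),on('scene',448.7,337,.005),on('top',455.8,260,.015))
print('nip',tri((451.5,356),(469.6,286.9)),on('top',469.6,287,.013))
print('ring',tri((334.1,223.8),(331.4,230.8)),on('top',331.4,230.8,.122),on('scene',334,223.8,.11))
B=[on('top',314.5,231.7,.012),on('top',350.3,239.5,.012),on('scene',319.5,265.8,.012),on('scene',347,279.2,.012),on('scene',386.2,260.5,.012)]
for b in B:print(b)
print('front edge normal',d(B[0]-B[1])-90,d(B[2]-B[3])-90,d(B[4]-B[3]))
e=[on('top',*p,.1) for p in((322.35,192.6),(357.6,201.4),(363.2,179.3))]
print('blue',d(e[0]-e[1])-90,d(e[2]-e[1]))
print('decoy',on('top',400,270,.02))
# parts tray in scene : floor/rim corners
print('sp ends',on('top',292,295,.005),on('top',367,289,.005),'torch',on('top',388,158,.03))
s=cv2.imread('pics/s0.png');t=cv2.imread('pics/t0.png')
R=lambda a,k:cv2.resize(a,None,fx=k,fy=k,interpolation=cv2.INTER_CUBIC)
cv2.imwrite('pics/c1.png',np.vstack([R(t[240:310,185:280],5),R(s[225:295,195:290],5)])[:600] if 0 else R(t[240:310,185:280],6))
E
python3 m2.py
```

```text
barb [ 0.50947289 -0.26483276  0.01418905] [ 0.50437605 -0.26866716  0.005     ] [ 0.50765887 -0.26320833  0.015     ]
nip [ 0.45069842 -0.29067005  0.01174751] [ 0.44995876 -0.28932265  0.013     ]
ring [ 0.56221209 -0.00558675  0.12386497] [ 0.55972542 -0.0014847   0.122     ] [0.59157059 0.00631524 0.11      ]
[0.57767337 0.03314403 0.012     ]
[ 0.55864578 -0.04221565  0.012     ]
[0.58197233 0.03404109 0.012     ]
[ 0.56567075 -0.04009232  0.012     ]
[ 0.67523464 -0.07160459  0.012     ]
front edge normal -14.170460547558761 -12.401685017748008 -16.046053229339762
blue -16.174843743157368 -16.242024710310282
decoy [ 0.49007677 -0.14297082  0.02      ]
sp ends [0.44548414 0.08400461 0.005     ] [ 0.45358051 -0.07376464  0.005     ] torch [ 0.73040804 -0.12923422  0.03      ]
```

View pics/c1.png

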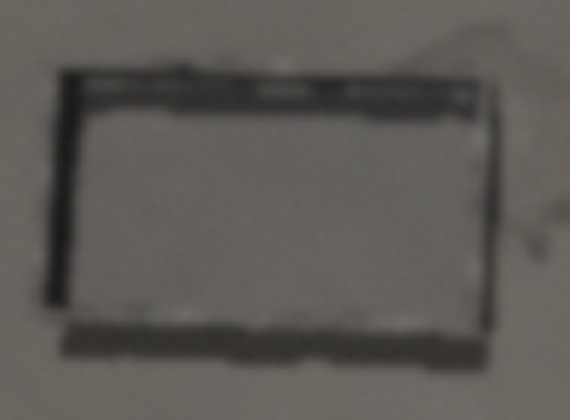

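The crop shows the steel tray's rim, with corners at crop (62,72), (495,80), (490,330) and (48,308). Its centre is near top (231,273).

```bash
cat >> h.py <<'E'
def plan(x,y,z,yaw):
    o=robot.get_obs(); from scipy.spatial.transform import Rotation as Ro
    R=Ro.from_euler('xyz',o['ee_rot']); T=Ro.from_euler('xyz',[np.pi,0,np.radians(yaw)])
    d=np.array([x,y,z])-o['tool_pos']
    print('t',round(o['time'],2),'pos',o['tool_pos'].round(4),'yaw',np.degrees(o['ee_rot'][2]).round(2),'w',round(o['width'],4),'F',round(o['finger_force'],1))
    print('turn45',((R.inv()*T).as_rotvec(degrees=True)/45).round(3),'shift now-axes',(R.inv().apply(d)*10).round(3),'final-axes',(T.inv().apply(d)*10).round(3),'dist',np.linalg.norm(d).round(3))
E
python3 - <<'E'
from h import *
P=[on('top',185+a/6,240+b/6,.036) for a,b in((62,72),(495,80),(490,330),(48,308))]
print(np.round(P,4),np.mean(P,0),[np.linalg.norm(P[i]-P[i-1]) for i in range(4)])
plan(.508,-.264,.10,18)
E
```

```text
[[0.5381 0.2826 0.036 ]
 [0.5312 0.1309 0.036 ]
 [0.4455 0.1336 0.036 ]
 [0.4563 0.2867 0.036 ]] [0.49274596 0.2084573  0.036     ] [np.float64(0.08189637146788374), np.float64(0.15189499465981324), np.float64(0.08572129517072877), np.float64(0.15347078702096495)]
t 0.1 pos [ 0.1322 -0.5334  0.2044] yaw 13.91 w 0.0941 F 0.0
turn45 [-0.002 -0.    -0.091] shift now-axes [ 4.296 -1.709  1.049] final-axes [ 4.407 -1.401  1.044] dist 0.474
```

Call:
{"method": "move_arm", "body": {
  "motion": [0, 0, -0.09, 0.36, -0.12, 0.05, 0.45, 0, 0, 0, 0.37, -0.116, 0.09, 0.45, 0, 0, 0, 0.37, -0.116, 0.09, 0.45, 0, 0, 0, 0.37, -0.116, 0.09, 0.45, 0, 0, 0, 0.37, -0.116, 0.09, 0.45, 0, 0, 0, 0.37, -0.116, 0.09, 0.45, 0, 0, 0, 0.37, -0.116, 0.09, 0.45, 0, 0, 0, 0.37, -0.116, 0.09, 0.45, 0, 0, 0, 0.37, -0.116, 0.09, 0.45, 0, 0, 0, 0.37, -0.116, 0.09, 0.45, 0, 0, 0, 0.37, -0.116, 0.09, 0.45, 0, 0, 0, 0.35, -0.116, 0.09, 0.45]
}}

```text
time: 1.1
tool_pos: [0.5114, -0.2656, 0.1005]
ee_rot: [-3.141, 0.001, 0.314]
wrist_force: [-0.1, -1.1, 0.1]
width: 0.0423
finger_force: 0.0
```

```bash
python3 - <<'E'
from h import *
plan(.508,-.264,.008,18)
E
```

```text
t 1.1 pos [ 0.5114 -0.2656  0.1005] yaw 17.98 w 0.0423 F 0.0
turn45 [-0.001  0.001 -0.   ] shift now-axes [-0.027 -0.025  0.925] final-axes [-0.028 -0.025  0.925] dist 0.093
```

Call:
{"method": "move_arm", "body": {
  "motion": [0, 0, 0, -0.03, -0.025, 0.23, 0.45, 0, 0, 0, 0, 0, 0.23, 0.45, 0, 0, 0, 0, 0, 0.23, 0.45, 0, 0, 0, 0, 0, 0.15, 0.45, 0, 0, 0, 0, 0, 0.08, 0.45, 0, 0, 0, 0, 0, 0, 0.45]
}}

```text
time: 1.6
tool_pos: [0.5047, -0.2647, 0.0066]
ee_rot: [-3.137, 0.004, 0.314]
wrist_force: [-0.5, -0.2, 0.5]
width: 0.0423
finger_force: 0.0
```

```bash
python3 - <<'E'
from h import *
plan(.508,-.264,.008,18)
a=snap('scene','a.png')[290:390,390:490,::-1];b=snap('top','b.png')[220:320,410:510,::-1]
cv2.imwrite('pics/c2.png',cv2.resize(np.hstack([a,b]),None,fx=4,fy=4,interpolation=cv2.INTER_CUBIC))
E
```

```text
t 1.6 pos [ 0.5047 -0.2647  0.0066] yaw 17.97 w 0.0423 F 0.0
turn45 [-0.006  0.005 -0.001] shift now-axes [ 0.033  0.004 -0.014] final-axes [ 0.033  0.004 -0.014] dist 0.004
```

View pics/c2.png

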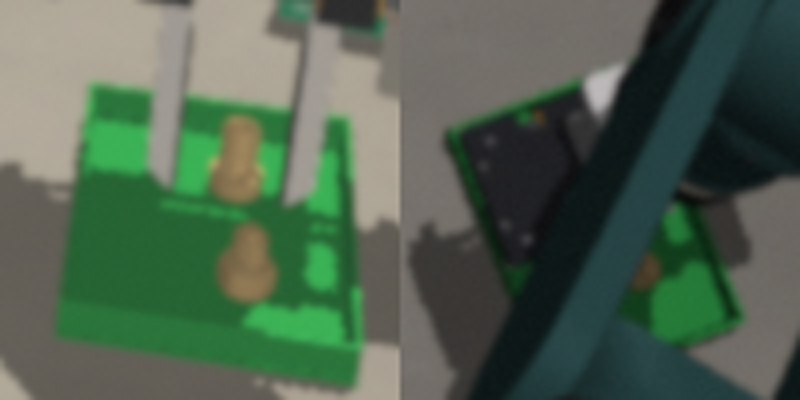

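The fingers straddle the barb at crop (238,165), with clearance on both sides, so I close and lift.

Call:
{"method": "move_arm", "body": {
  "motion": [0, 0, 0, 0.02, 0, 0, 0.45, 0, 0, 0, 0, 0, 0, 0, 0, 0, 0, 0, 0, 0, 0, 0, 0, 0, 0, 0, 0, 0, 0, 0, 0, 0, 0, 0, 0, 0, 0, 0, 0, 0, 0, 0, 0, 0, 0, 0, 0, -0.1, 0, 0, 0, 0, 0, 0, -0.3, 0, 0, 0, 0, 0, 0, -0.4, 0, 0, 0, 0, 0, 0, -0.4, 0, 0, 0, 0, 0, 0, -0.4, 0]
}}

```text
time: 2.62
tool_pos: [0.5079, -0.2648, 0.1715]
ee_rot: [-3.141, 0.0, 0.313]
wrist_force: [1.5, -1.2, -0.6]
width: 0.0182
finger_force: 30.0
```

```bash
python3 - <<'E'
from h import *
plan(.492,.24,.165,-2)
E
```

```text
t 2.62 pos [ 0.5079 -0.2648  0.1715] yaw 17.96 w 0.0182 F 30.0
turn45 [-0.001  0.001  0.444] shift now-axes [ 1.406 -4.851  0.067] final-axes [-0.335 -5.04   0.065] dist 0.505
```

Call:
{"method": "move_arm", "body": {
  "motion": [0, 0, 0.148, 0, 0, 0, 0, 0, 0, 0.148, 0, 0, 0, 0, 0, 0, 0.148, 0, 0, 0, 0, 0, 0, 0, -0.03, -0.4, 0, 0, 0, 0, 0, -0.03, -0.4, 0, 0, 0, 0, 0, -0.03, -0.4, 0, 0, 0, 0, 0, -0.03, -0.4, 0, 0, 0, 0, 0, -0.03, -0.4, 0, 0, 0, 0, 0, -0.03, -0.4, 0, 0, 0, 0, 0, -0.03, -0.4, 0, 0, 0, 0, 0, -0.03, -0.4, 0, 0, 0, 0, 0, -0.03, -0.4, 0, 0]
}}

```text
time: 3.62
tool_pos: [0.4936, 0.0974, 0.1703]
ee_rot: [-3.141, -0.001, -0.035]
wrist_force: [1.1, -0.6, -0.4]
width: 0.018
finger_force: 30.0
```

Call:
{"method": "move_arm", "body": {
  "motion": [0, 0, 0, -0.03, -0.4, 0, 0, 0, 0, 0, -0.02, -0.4, 0, 0, 0, 0, 0, 0, -0.4, 0, 0, 0, 0, 0, 0, -0.24, 0, 0, 0, 0, 0, 0, 0, 0, 0]
}}

```text
time: 4.03
tool_pos: [0.4934, 0.2441, 0.1697]
ee_rot: [-3.139, 0.0, -0.029]
wrist_force: [0.4, 0.5, -0.3]
width: 0.018
finger_force: 30.0
```

```bash
python3 - <<'E'
from h import *
plan(.492,.24,.009,-2)
E
```

```text
t 4.03 pos [0.4934 0.2441 0.1697] yaw -1.67 w 0.018 F 30.0
turn45 [-0.003  0.001  0.007] shift now-axes [-0.012  0.045  1.607] final-axes [-0.012  0.042  1.607] dist 0.161
```

Call:
{"method": "move_arm", "body": {
  "motion": [0, 0, 0, -0.01, 0.02, 0.35, 0, 0, 0, 0, 0, 0, 0.35, 0, 0, 0, 0, 0, 0, 0.35, 0, 0, 0, 0, 0, 0, 0.3, 0, 0, 0, 0, 0, 0, 0.15, 0, 0, 0, 0, 0, 0, 0.1, 0, 0, 0, 0, 0, 0, 0, 0, 0, 0, 0, 0, 0, 0, 0]
}}

```text
time: 4.7
tool_pos: [0.4937, 0.237, 0.0101]
ee_rot: [3.142, -0.001, -0.036]
wrist_force: [-0.3, -0.3, -0.1]
width: 0.0183
finger_force: 30.0
```

Go 3 mm lower, release and lift.

Call:
{"method": "move_arm", "body": {
  "motion": [0, 0, 0, 0, 0, 0.03, 0, 0, 0, 0, 0, 0, 0, 0, 0, 0, 0, 0, 0, 0, 0.4, 0, 0, 0, 0, 0, 0, 0.4, 0, 0, 0, 0, 0, 0, 0.4, 0, 0, 0, 0, 0, 0, 0.4, 0, 0, 0, 0, 0, -0.2, 0.4, 0, 0, 0, 0, 0, -0.4, 0.4, 0, 0, 0, 0, 0, -0.4, 0.4, 0, 0, 0, 0, 0, -0.4, 0.4, 0, 0, 0, 0, 0, 0, 0.4]
}}

```text
time: 5.62
tool_pos: [0.4979, 0.2394, 0.1568]
ee_rot: [-3.135, -0.017, -0.035]
wrist_force: [1.2, 0.7, 1.1]
width: 0.0378
finger_force: 0.0
```

```bash
python3 - <<'E'
from h import *
plan(.450,-.290,.15,18)
E
```

```text
t 5.62 pos [0.4979 0.2394 0.1568] yaw -2.01 w 0.0378 F 0.0
turn45 [-0.005 -0.022 -0.445] shift now-axes [-0.294  5.308  0.029] final-axes [-2.092  4.887  0.068] dist 0.532
```

Call:
{"method": "move_arm", "body": {
  "motion": [0, 0, 0, -0.02, 0.4, 0, 0.45, 0, 0, 0, -0.02, 0.4, 0, 0.45, 0, 0, 0, -0.02, 0.4, 0, 0.45, 0, 0, 0, -0.02, 0.4, 0, 0.45, 0, 0, 0, -0.02, 0.4, 0, 0.45, 0, 0, 0, -0.02, 0.4, 0, 0.45, 0, 0, 0, -0.02, 0.4, 0, 0.45, 0, 0, 0, -0.02, 0.4, 0, 0.45, 0, 0, 0, -0.02, 0.4, 0, 0.45, 0, 0, 0, -0.02, 0.4, 0, 0.45, 0, 0, 0, -0.02, 0.4, 0, 0.45, 0, 0, 0, -0.02, 0.4, 0, 0.45]
}}

```text
time: 6.62
tool_pos: [0.4517, -0.2431, 0.1465]
ee_rot: [3.141, -0.001, -0.035]
wrist_force: [1.3, -0.4, -0.6]
width: 0.0422
finger_force: 0.0
```

Call:
{"method": "move_arm", "body": {
  "motion": [0, 0, 0, -0.02, 0.4, 0, 0.45, 0, 0, -0.148, 0, 0, 0, 0.45, 0, 0, -0.148, 0, 0, 0, 0.45, 0, 0, -0.148, 0, 0, 0, 0.45, 0, 0, 0, 0, 0, 0, 0.45]
}}

```text
time: 7.03
tool_pos: [0.4487, -0.2815, 0.1461]
ee_rot: [-3.141, 0.0, 0.315]
wrist_force: [-0.3, 0.0, -0.7]
width: 0.0423
finger_force: 0.0
```

```bash
python3 - <<'E'
from h import *
plan(.450,-.290,.0075,18)
E
```

```text
t 7.03 pos [ 0.4487 -0.2815  0.1461] yaw 18.02 w 0.0423 F 0.0
turn45 [-0.  0.  0.] shift now-axes [-0.013  0.085  1.386] final-axes [-0.013  0.085  1.386] dist 0.139
```

Call:
{"method": "move_arm", "body": {
  "motion": [0, 0, 0, -0.01, 0.085, 0.3, 0.45, 0, 0, 0, 0, 0, 0.3, 0.45, 0, 0, 0, 0, 0, 0.3, 0.45, 0, 0, 0, 0, 0, 0.25, 0.45, 0, 0, 0, 0, 0, 0.15, 0.45, 0, 0, 0, 0, 0, 0.07, 0.45, 0, 0, 0, 0, 0, 0, 0.45]
}}

```text
time: 7.62
tool_pos: [0.4494, -0.2884, 0.0074]
ee_rot: [-3.138, 0.002, 0.312]
wrist_force: [0.2, 0.6, -0.7]
width: 0.0424
finger_force: 0.0
```

```bash
python3 - <<'E'
from h import *
plan(.450,-.290,.0075,18)
a=snap('scene','d.png')[...,::-1]
cv2.imwrite('pics/c3.png',np.hstack([cv2.resize(x,(400,400),interpolation=cv2.INTER_CUBIC) for x in (a[300:400,400:500],a[220:300,200:280])]))
E
```

```text
t 7.62 pos [ 0.4494 -0.2884  0.0074] yaw 17.88 w 0.0424 F 0.0
turn45 [-0.004  0.003 -0.003] shift now-axes [ 0.001  0.018 -0.001] final-axes [ 0.001  0.018 -0.001] dist 0.002
```

View pics/c3.png

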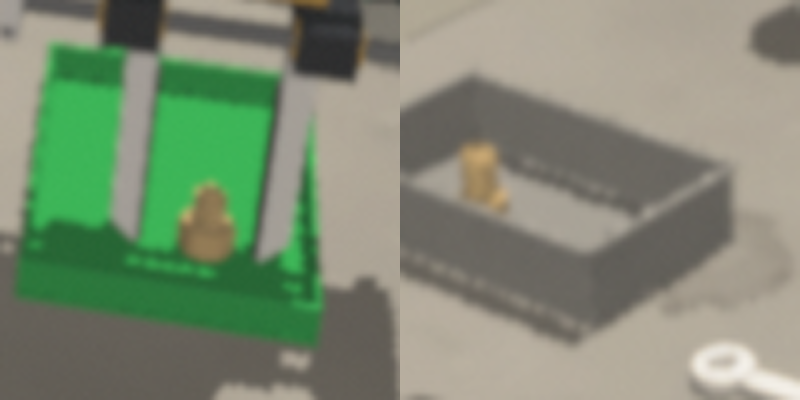

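The fingers straddle the nipple at crop (207,225), and the first fitting is inside the steel tray at crop (482,175). I grip and lift.

Call:
{"method": "move_arm", "body": {
  "motion": [0, 0, 0, 0, 0.01, 0, 0.45, 0, 0, 0, 0, 0, 0, 0, 0, 0, 0, 0, 0, 0, 0, 0, 0, 0, 0, 0, 0, 0, 0, 0, 0, 0, 0, 0, 0, 0, 0, 0, 0, 0, 0, 0, 0, 0, 0, 0, 0, -0.1, 0, 0, 0, 0, 0, 0, -0.3, 0, 0, 0, 0, 0, 0, -0.4, 0, 0, 0, 0, 0, 0, -0.4, 0, 0, 0, 0, 0, 0, -0.4, 0]
}}

```text
time: 8.58
tool_pos: [0.4503, -0.29, 0.1713]
ee_rot: [-3.141, 0.001, 0.313]
wrist_force: [0.7, -0.2, -1.1]
width: 0.0185
finger_force: 30.0
```

Call:
{"method": "move_arm", "body": {
  "motion": [0, 0, 0.148, 0, 0, 0, 0, 0, 0, 0.148, 0, 0, 0, 0, 0, 0, 0.148, 0, 0, 0, 0, 0, 0, 0, 0.03, -0.4, 0, 0, 0, 0, 0, 0.03, -0.4, 0, 0, 0, 0, 0, 0.03, -0.4, 0, 0, 0, 0, 0, 0.03, -0.4, 0, 0, 0, 0, 0, 0.03, -0.4, 0, 0, 0, 0, 0, 0.03, -0.4, 0, 0, 0, 0, 0, 0.03, -0.4, 0, 0, 0, 0, 0, 0.03, -0.4, 0, 0, 0, 0, 0, 0.03, -0.4, 0, 0]
}}

```text
time: 9.58
tool_pos: [0.4901, 0.0703, 0.1701]
ee_rot: [3.141, -0.001, -0.035]
wrist_force: [-0.1, 0.3, -1.3]
width: 0.0184
finger_force: 30.0
```

```bash
python3 - <<'E'
from h import *
plan(.492,.178,.165,-2)
a=snap('scene','e.png');b=snap('top','e2.png')
for im,(x0,y0,x1,y1) in((a,(195,230,285,290)),(b,(190,248,272,298))):
    h=cv2.cvtColor(im,cv2.COLOR_RGB2HSV)[y0:y1,x0:x1]
    n,l,st,c=cv2.connectedComponentsWithStats(cv2.inRange(h,(8,80,50),(28,255,255)))
    print([(st[i].tolist(),(c[i]+[x0,y0]).round(1)) for i in range(1,n) if st[i,4]>12])
E
```

```text
t 9.58 pos [0.4901 0.0703 0.1701] yaw -2.03 w 0.0184 F 30.0
turn45 [ 0.    -0.001 -0.001] shift now-axes [-0.019 -1.077  0.051] final-axes [-0.018 -1.077  0.051] dist 0.108
[([17, 19, 9, 13, 77], array([215.9, 254.7]))]
[]
```

Call:
{"method": "move_arm", "body": {
  "motion": [0, 0, 0, 0, -0.35, 0, 0, 0, 0, 0, 0, -0.35, 0, 0, 0, 0, 0, 0, -0.34, 0, 0, 0, 0, 0, 0, 0, 0, 0, 0, 0, 0, 0, 0, 0.35, 0, 0, 0, 0, 0, 0, 0.35, 0, 0, 0, 0, 0, 0, 0.3, 0, 0, 0, 0, 0, 0, 0.3, 0, 0, 0, 0, 0, 0, 0.15, 0, 0, 0, 0, 0, 0, 0.1, 0, 0, 0, 0, 0, 0, 0.05, 0, 0, 0, 0, 0, 0, 0, 0]
}}

```text
time: 10.68
tool_pos: [0.4943, 0.1714, 0.01]
ee_rot: [3.141, 0.0, -0.036]
wrist_force: [-0.6, 1.0, -0.9]
width: 0.0187
finger_force: 30.0
```

```bash
python3 - <<'E'
from h import *
plan(.492,.178,.0075,-2); print(on('scene',215.9,254.7,.02))
E
```

```text
t 10.68 pos [0.4943 0.1714 0.01  ] yaw -2.06 w 0.0187 F 30.0
turn45 [ 0.001  0.    -0.001] shift now-axes [-0.026 -0.066  0.025] final-axes [-0.026 -0.066  0.025] dist 0.007
[0.49390337 0.23649103 0.02      ]
```

Call:
{"method": "move_arm", "body": {
  "motion": [0, 0, 0, 0, -0.06, 0, 0, 0, 0, 0, 0, 0, 0.025, 0, 0, 0, 0, 0, 0, 0, 0, 0, 0, 0, 0, 0, 0, 0.4, 0, 0, 0, 0, 0, 0, 0.4, 0, 0, 0, 0, 0, 0, 0.4, 0, 0, 0, 0, 0, 0, 0.4, 0, 0, 0, 0, 0, -0.2, 0.4, 0, 0, 0, 0, 0, -0.4, 0.4, 0, 0, 0, 0, 0, -0.4, 0.4, 0, 0, 0, 0, 0, -0.4, 0.4, 0, 0, 0, 0, 0, -0.4, 0.4]
}}

```text
time: 11.68
tool_pos: [0.4938, 0.1781, 0.1884]
ee_rot: [3.141, 0.001, -0.035]
wrist_force: [1.4, 0.4, -0.2]
width: 0.0376
finger_force: 0.0
```

```bash
python3 - <<'E'
from h import *
plan(.562,-.003,.16,-15)
a=snap('scene','f.png')[...,::-1];b=snap('top','f2.png')[...,::-1]
cv2.imwrite('pics/c4.png',np.hstack([cv2.resize(x,(400,400),interpolation=cv2.INTER_CUBIC) for x in (a[220:300,200:280],b[235:315,195:275])]))
E
```

```text
t 11.68 pos [0.4938 0.1781 0.1884] yaw -2.02 w 0.0376 F 0.0
turn45 [0.001 0.001 0.288] shift now-axes [0.745 1.785 0.284] final-axes [1.127 1.572 0.284] dist 0.196
```

View pics/c4.png

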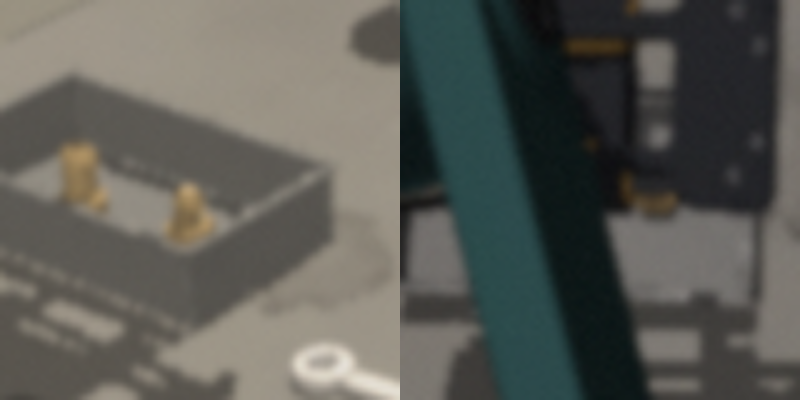

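Both fittings sit inside the steel tray, at crop (80,175) and (188,215). On to the knob.

Call:
{"method": "move_arm", "body": {
  "motion": [0, 0, 0.144, 0, 0, 0, 0.6, 0, 0, 0.144, 0, 0, 0, 0.6, 0, 0, 0, 0.22, 0.3, 0, 0.6, 0, 0, 0, 0.22, 0.32, 0, 0.6, 0, 0, 0, 0.22, 0.32, 0, 0.6, 0, 0, 0, 0.23, 0.32, 0.1, 0.6, 0, 0, 0, 0.22, 0.31, 0.15, 0.6, 0, 0, 0, 0, 0, 0, 0.6, 0, 0, 0, 0, 0, 0, 0.6]
}}

```text
time: 12.53
tool_pos: [0.5601, -0.0037, 0.1592]
ee_rot: [3.141, 0.005, -0.265]
wrist_force: [0.3, 0.2, -0.6]
width: 0.0562
finger_force: 0.0
```

```bash
python3 - <<'E'
from h import *
plan(.561,-.002,.091,-15)
E
```

```text
t 12.53 pos [ 0.5601 -0.0037  0.1592] yaw -15.2 w 0.0562 F 0.0
turn45 [ 0.001  0.006 -0.004] shift now-axes [ 0.008 -0.02   0.682] final-axes [ 0.005 -0.019  0.682] dist 0.068
```

Call:
{"method": "move_arm", "body": {
  "motion": [0, 0, 0, 0, -0.02, 0.25, 0.6, 0, 0, 0, 0, 0, 0.25, 0.6, 0, 0, 0, 0, 0, 0.18, 0.6, 0, 0, 0, 0, 0, 0, 0.6]
}}

```text
time: 12.87
tool_pos: [0.558, 0.0018, 0.0892]
ee_rot: [3.141, 0.009, -0.259]
wrist_force: [-0.4, 1.1, 0.0]
width: 0.0561
finger_force: 0.0
```

```bash
python3 - <<'E'
from h import *
plan(.561,-.002,.091,-15)
a=snap('scene','g.png')[...,::-1]
cv2.imwrite('pics/c5.png',cv2.resize(a[190:290,300:400],(600,600),interpolation=cv2.INTER_CUBIC))
E
```

```text
t 12.87 pos [0.558  0.0018 0.0892] yaw -14.87 w 0.0561 F 0.0
turn45 [0.001 0.012 0.003] shift now-axes [ 0.039  0.029 -0.018] final-axes [ 0.039  0.029 -0.018] dist 0.005
```

View pics/c5.png

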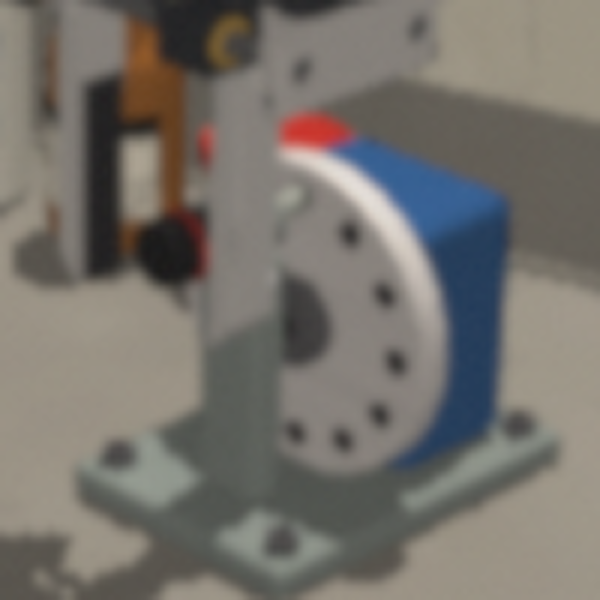

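The fingers straddle the knob at crop (165,250). I close.

Call:
{"method": "move_arm", "body": {
  "motion": [0, 0, 0, 0.02, 0.02, 0, 0.6, 0, 0, 0, 0, 0, 0, 0, 0, 0, 0, 0, 0, 0, 0, 0, 0, 0, 0, 0, 0, 0, 0, 0, 0, 0, 0, 0, 0, 0, 0, 0, 0, 0, 0, 0, 0, 0, 0, 0, 0, 0, 0]
}}

```text
time: 13.5
tool_pos: [0.563, -0.0035, 0.0945]
ee_rot: [3.14, -0.001, -0.262]
wrist_force: [-0.6, -2.8, 1.4]
width: 0.0231
finger_force: 30.0
```

```bash
python3 - <<'E'
from h import *
plan(.561,-.002,.091,-15); print(robot.get_obs()['wrist_force'])
E
```

```text
t 13.5 pos [ 0.563  -0.0035  0.0945] yaw -15.0 w 0.0231 F 30.0
turn45 [ 0.002 -0.001  0.   ] shift now-axes [-0.024 -0.01   0.035] final-axes [-0.024 -0.01   0.035] dist 0.004
[-0.56751504 -2.84248694  1.41128529]
```

Call:
{"method": "move_arm", "body": {
  "motion": [0, 0, 0, -0.03, 0, 0, 0, 0, 0, 0, -0.03, 0, 0, 0, 0, 0, 0, -0.03, 0, 0, 0, 0, 0, 0, -0.03, 0, 0, 0, 0, 0, 0, -0.03, 0, 0, 0, 0, 0, 0, -0.02, 0, 0, 0, 0, 0, 0, 0, 0, 0, 0, 0, 0, 0, 0, 0, 0, 0, 0, 0, 0, 0, 0, 0, 0]
}}

```text
time: 14.25
tool_pos: [0.5503, -0.0001, 0.0946]
ee_rot: [3.141, -0.01, -0.262]
wrist_force: [8.4, -5.3, -4.7]
width: 0.0234
finger_force: 30.0
```

```bash
python3 - <<'E'
from h import *
plan(.5456,.0012,.0945,-15); o=robot.get_obs();print(o['wrist_force'])
E
```

```text
t 14.25 pos [ 5.503e-01 -1.000e-04  9.460e-02] yaw -15.03 w 0.0234 F 30.0
turn45 [ 0.001 -0.013 -0.001] shift now-axes [-0.049 -0.     0.001] final-axes [-0.049 -0.001  0.001] dist 0.005
[ 8.43274829 -5.29304858 -4.73382816]
```

Call:
{"method": "move_arm", "body": {
  "motion": [0, 0, 0, -0.02, 0, 0, 0, 0, 0, 0, -0.02, 0, 0, 0, 0, 0, 0, -0.02, 0, 0, 0, 0, 0, 0, 0, 0, 0, 0, 0, 0, 0, 0, 0, 0, 0, 0, 0, 0, 0, 0, 0, 0]
}}

```text
time: 14.75
tool_pos: [0.5457, 0.0011, 0.0947]
ee_rot: [3.141, -0.013, -0.262]
wrist_force: [12.3, -6.1, -6.9]
width: 0.0235
finger_force: 30.0
```

Call:
{"method": "move_arm", "body": {
  "motion": [0, 0, 0, -0.01, 0, 0, 0, 0, 0, 0, -0.01, 0, 0, 0, 0, 0, 0, 0, 0, 0, 0, 0, 0, 0, 0, 0, 0, 0, 0, 0, 0, 0, 0, 0, 0]
}}

```text
time: 15.17
tool_pos: [0.5457, 0.0011, 0.0947]
ee_rot: [3.141, -0.017, -0.263]
wrist_force: [17.0, -6.5, -8.9]
width: 0.0233
finger_force: 30.0
```

Travel has stopped at 17.9 mm and the force is rising above the spring load, so the plunger is at its end stop. I'll check that nothing creeps, and check the fittings once more.

Call:
{"method": "move_arm", "body": {
  "motion": [0, 0, 0, 0, 0, 0, 0, 0, 0, 0, 0, 0, 0, 0, 0, 0, 0, 0, 0, 0, 0, 0, 0, 0, 0, 0, 0, 0, 0, 0, 0, 0, 0, 0, 0, 0, 0, 0, 0, 0, 0, 0, 0, 0, 0, 0, 0, 0, 0]
}}

```text
time: 15.75
tool_pos: [0.5457, 0.0011, 0.0947]
ee_rot: [3.141, -0.017, -0.263]
wrist_force: [16.9, -6.4, -8.0]
width: 0.0229
finger_force: 30.0
```

```bash
python3 - <<'E'
from h import *
a=snap('scene','k.png');b=snap('top','k2.png')
for n,im,(x0,y0,x1,y1) in(('scene',a,(195,230,285,290)),('top',b,(190,248,272,298))):
    h=cv2.cvtColor(im,cv2.COLOR_RGB2HSV)[y0:y1,x0:x1]
    k,l,st,c=cv2.connectedComponentsWithStats(cv2.inRange(h,(8,80,50),(28,255,255)))
    print([on(n,*(c[i]+[x0,y0]),.018).round(3) for i in range(1,k) if st[i,4]>12])
cv2.imwrite('pics/c6.png',np.hstack([cv2.resize(x,(400,400),interpolation=cv2.INTER_CUBIC) for x in (a[...,::-1][190:290,290:390],a[...,::-1][220:300,200:280])]))
E
```

```text
[array([0.496, 0.239, 0.018]), array([0.494, 0.178, 0.018])]
[array([0.494, 0.179, 0.018]), array([0.493, 0.237, 0.018])]
```

View pics/c6.png

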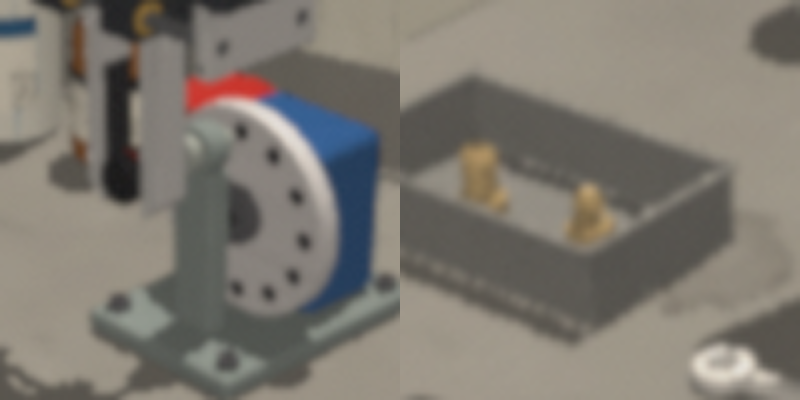

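The knob is gripped and drawn clear of the barrel, at crop (122,185). Both fittings are in the steel tray, 30 mm either side of its centre.

```bash
python3 -c "
from bench import robot
print(robot.close_job())"
```

```text
the job is handed in; nothing more can be done
None
```

Both brass fittings are in the steel parts tray, the gripper is holding the plunger knob at its end stop (about 18 mm back), and I've handed in the job; no verdict came back.

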